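Clamp the terminal strip in its wiring fixture

TASK

Clamp the terminal strip in its fixture, without grasping or lifting anything: with the outside of a finger push the blue clamp strap round until it stops over the strip, and only then press the red cam lever fully down with a fingertip, so that the rubber foot clamps the strip. Leave the strip in its nest, and leave the other things on the bench where they are.

Things in the scene. Friction and masses are not known exactly. Their poses are not given: they have to be found in the camera images.
- fixture: fixed fixture: aluminium plate 190x160x14 mm (x, y, z). Origin: centre of its underside, on the bench; z up; at yaw 0 x points away from the robot, y to its left. A black nest (walls 10 mm high) holds the strip along y through the origin. Clamp post at x = +75, y = 0 mm. A 12 mm steel stop pin at x = -45, y = -20.5 mm, top 58 mm above the bench, stops the strap over the nest
- strap (a joint): blue clamp strap, a level bar 28 mm wide, 46 to 58 mm above the bench, nose 150 mm from the post's upright axis, about which it turns. Value, rad: 0 = over the nest at its stop, pointing from the post along the fixture's -x; grows as it swings towards the fixture's +y (clockwise from above), to 1.6. Starts at 0.9 to 1.4. Friction of 0.15 N m keeps it where it is left
- strap_pivot (a point): point on the post's upright axis at mid-thickness of the strap, 52 mm above the bench
- strap_nose (a point): point at the end of the strap's rounded nose, at mid-thickness; moves with the strap
- cam_lever (a joint): cam lever with red grip on top of the strap, 75 mm from the post's axis, on a level hinge across the strap; leans towards the post and folds down that way, along the strap. Value, rad: 0 = raised, 1.15 above level; grows as pushed down; 1.15 = level, at its stop. Starts at 0 to 0.25. About 3 N at the grip moves it; it stays where left. Drives the clamp foot down 10 mm per rad
- lever_hinge (a point): centre of the cam lever's hinge axis, 74 mm above the bench; moves with the strap
- lever_tip (a point): end of the cam lever on its centre line, 105 mm from the hinge; the red grip is the last 64 mm of the lever, 18 mm wide and 12 mm thick
- clamp_foot: small round black rubber foot, 18 mm across, under the strap below the cam hinge, sprung; with the lever raised it hangs 8 mm above the terminal strip. Origin on the foot's axis, 8 mm above its lower face
- terminal_strip: cream screw-terminal strip, 22x111x17 mm, lying loose in the nest. Origin at the centre of its underside, y along it
- tape_measure: bystander, to be left alone: yellow and black tape measure, 38x68x58 mm; origin at the centre of its underside
- plug_5: bystander, to be left alone: grey plug connector, 19x64x25 mm; origin at the centre of its underside
- hex_keys: bystander, to be left alone: set of hex keys in a red holder, 56x88x18 mm; origin at the centre of its underside
- marker_1: bystander, to be left alone: black marker pen, 16x126x17 mm; origin at the centre of its underside
- screwdriver_3: bystander, to be left alone: black and green screwdriver, 23x179x22 mm; origin at the centre of its underside
There are look-alikes about, which are no part of the job. There is more than one size of the fixture; the job needs the larger.

How it is judged:
On the way, in this order (a step that is already met when the one before it is completed fails the run):
1. the strap is swung over the strip to its stop, the lever still raised (value of joint strap below 0.1 rad and value of joint cam_lever below 0.6 rad), for 0.2 s.
2. the cam lever is pushed down and the foot presses on the strip (value of joint strap below 0.1 rad and value of joint cam_lever above 1.03 rad and contact force between clamp_foot and terminal_strip above 1.5 N), for 0.2 s.
At the end, for the whole second after the job is handed in: The strap is within 0.10 rad of its stop over the strip, the cam lever within 0.12 rad of fully down, both at rest; the rubber foot presses on the terminal strip with more than 1.5 N, and the strip still lies flat in its nest (within 8 mm sideways, 4 mm in height and 0.1 rad) (all of step 2 and velocity of joint strap between -0.05 and 0.05 rad/s and velocity of joint cam_lever between -0.05 and 0.05 rad/s and z of terminal_strip in the frame of fixture below 0.018 m and horizontal distance between terminal_strip and fixture below 0.008 m and angle between the y axis of terminal_strip and the y axis of fixture, either way round below 0.1 rad); the robot touches nothing.
It fails at once if the cam lever is pushed down while the strap is not over the strip (value of joint strap above 0.2 rad and value of joint cam_lever above 0.6 rad).
It fails at once if the terminal strip is lifted or pushed out of its nest (distance of terminal_strip from where it was at the start of the episode above 0.012 m).
It fails at once if a bystander is lifted, carried or knocked away (moved more than 25 mm) (distance of any of tape_measure, plug_5, hex_keys, marker_1, screwdriver_3 from where it was at the start of the episode above 0.025 m).
It also fails if it takes over 48 s, if anything falls off the work surface, if the arm or the gripper's body presses on something with over 40 N, if the wrist force passes 120 N, or if a joint passes its speed limit or range.

ROBOT

A 6-joint arm with a two-finger parallel gripper is mounted at the origin on a cart in front of the work surface, level with it; the furniture and walls round the work are solid. World frame = base frame: x ahead of the robot, y to its left, z up, the work surface at z = 0. Lengths are in m, angles in rad, forces in N, time in s.
With the tool pointing down it reaches from about 0.35 to 0.8 m from the base axis. Payload 7.3 kg.
Tool frame: the origin (TCP) lies between the finger pads; the fingertips stand 22 mm ahead of it and the grasp point (between the pads) lies 3 mm ahead of it; x points along the fingers, y is the direction in which the jaws open and shut, and the axes are right-handed (so a half turn about x gives the same grasp; the last joint's range is limited). The gripper opens to 85 mm and grips with 20 to 120 N. Pads are 22 mm wide; open, the fingers measure 114 mm over their backs; the gripper's body (76 mm by 85 mm) begins 54 mm behind the grasp point. The pads swing forward as they close: fully open they stand 13 mm farther back than shut.
Start: joints at [1.075, 0.342, 1.524, -0, 1.275, -0.146], TCP at [0.18, 0.493, 0.228] pointing down, gripper open.
Joint ranges: [-2.53, 2.53], [-0.77, 2.02], [0.04, 2.7], [-1, 4.14], [0.28, 2.66], [-3.11, 3.11]. Speed limits (rad/s): [2.57, 2.57, 3.14, 3.14, 3.14, 3.14].

INTERFACE

Orientations are given as a 3x3 rotation matrix whose columns are the frame's x, y, z axes.
In Python, from cell import telemetry, imaging, robot gives the robot as it stands.
- The arm moves only by the tool jog_arm, never from a script. Its argument "steps" is a list that holds one entry, the list of rows, each a list of 7 numbers: the turn, a rotation vector about the tool's x, y, z in rad, then the shift along the tool's x, y, z in mm, then the finger opening in mm, from 0 to 85.4. In form: [[[wx, wy, wz, tx, ty, tz, claw], ...]]. A call has 1 to 20 rows; each row is the pose to reach, as a shift and turn from the pose commanded when the call began, along the tool's axes at that moment; what a row does not reach only later rows make up. A row lasts 1/8 s, in which the tool goes at most 62.5 mm and 10.7 degrees, less where a joint would pass 70% of its speed; a pose out of reach is approached as far as the arm can. A call with a gripper value outside its range is refused whole. The fingers move at their own pace and stop on an object; "force" is the grip in N (left out, the last holds). Time passes only in rows, so rows that repeat a pose let the fingers close. It gives the time, the measured TCP pose, the force and the opening at its end, in the units of the state.
- telemetry.get_state(): the state, without advancing time (a new reading comes with each control period).
- imaging.camera(name): name is "scene" or "top"; returns a dict with "image" (400x640x3 uint8, blue, green, red), "fx", "fy", "cx", "cy" (pixels), "eye" and "orientation" of the camera in the world. Camera axes: x right, y up, looking along -z (the intrinsics and any distortion apply to the point x, -y, -z); pixel columns grow to the right and rows downward; lengths in m; the calibration is good to about 2 mm. A picture is of the moment at which its call begins. There is no depth.
- robot.sign_off(): hands the job in, once; it reports no verdict.
The state is a dict: "clock": time; "joint_pos": joint angles; "joint_vel": joint speeds; "effort": joint torques, N m; "tool_pos": TCP position; "ee_rot": TCP orientation; "wrist_force": force on the tool from outside, world axes, zero at the start; "ft_torque": the same for the moment, N m; "gripper_width": finger opening in m.
Only numpy, scipy, OpenCV 4.12 (cv2) and the standard library are available. Lean on these libraries where they do the work, as an engineer would, in place of code of your own. Each camera call takes 0.05 s, during which the arm holds its last target.

## Working session

There is one attempt and no reset: what is moved stays moved. The work goes in short steps, Python scripts to look and compute and a tool call to move; the robot and the scene stay as the last step left them, time stands still between calls to the robot, and variables do not carry over. Pictures are saved under pics/ and viewed, and the job is handed in when it is done.

Besides the shell and the picture viewer there is one more tool, called by a JSON object that holds its "name" and its "arguments", one argument or row to a line. jog_arm: Moves the arm, as the interface text tells. Its arguments: {"type":"object","properties":{"steps":{"type":"array","items":{"type":"array","items":{"type":"array","items":{"type":"number"}}}},"force":{"type":"number"}},"required":["steps"]}

```bash
mkdir -p pics; python3 - <<'E'
from cell import telemetry, imaging, robot
import cv2
s=telemetry.get_state(); print({k:s[k] for k in ('clock','tool_pos','ee_rot','wrist_force','gripper_width')})
for n in ('scene','top'):
    c=imaging.camera(n); cv2.imwrite(f'pics/{n}0.png',c['image']); print(n,{k:v for k,v in c.items() if k!='image'})
E
```

```text
{'clock': 0.0, 'tool_pos': array([0.17970192, 0.49284887, 0.2274233 ]), 'ee_rot': array([[-7.53367849e-04,  3.42698267e-01,  9.39445225e-01],
       [-1.34973236e-03,  9.39444287e-01, -3.42699007e-01],
       [-9.99998805e-01, -1.52617804e-03, -2.45196180e-04]]), 'wrist_force': array([-0.03134054, -0.24058133,  0.226786  ]), 'gripper_width': 0.08552740542439013}
scene {'fx': 371.9766256802488, 'fy': 371.9766256802488, 'cx': 317.6587458594005, 'cy': 197.13697496307017, 'eye': array([ 0.05941272, -0.51415902,  0.51970873]), 'orientation': array([[ 0.76733587,  0.26804129, -0.58253715],
       [-0.64105799,  0.34261576, -0.68677442],
       [ 0.0155025 ,  0.90042674,  0.43473137]])}
top {'fx': 417.61308795872935, 'fy': 417.61308795872935, 'cx': 314.9444913106018, 'cy': 196.76014999981098, 'eye': array([0.31259258, 0.13993388, 1.27903126]), 'orientation': array([[ 0.03657809,  0.97433805, -0.22209773],
       [-0.99931451,  0.03693151, -0.00256301],
       [ 0.00570517,  0.22203923,  0.97502104]])}
```

View pics/scene0.png

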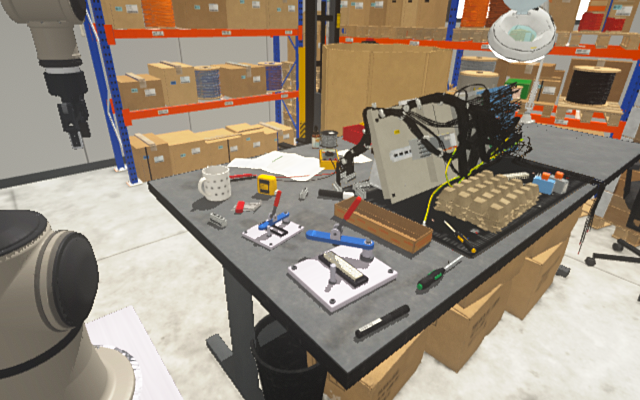

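View pics/top0.png

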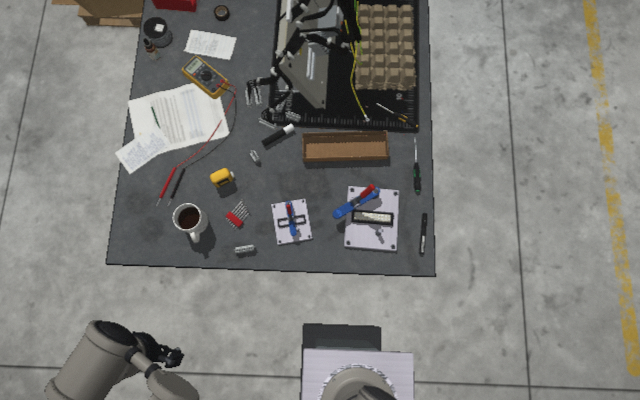

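Top view shows two fixtures. The one at (291,221) is smaller and its strap is already over its nest. The one at (371,218) is larger, holds the cream strip, and its strap is swung away to the left, so it fits the job. I'll confirm with an enlarged crop.

```bash
python3 - <<'E'
import cv2
a=cv2.imread('pics/top0.png')[175:260,320:440]; cv2.imwrite('pics/topc.png',cv2.resize(a,None,fx=6,fy=6,interpolation=cv2.INTER_CUBIC))
a=cv2.imread('pics/scene0.png')[185:315,280:420]; cv2.imwrite('pics/scc.png',cv2.resize(a,None,fx=4.5,fy=4.5,interpolation=cv2.INTER_CUBIC))
E
```

```text
(no output)
```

View pics/topc.png

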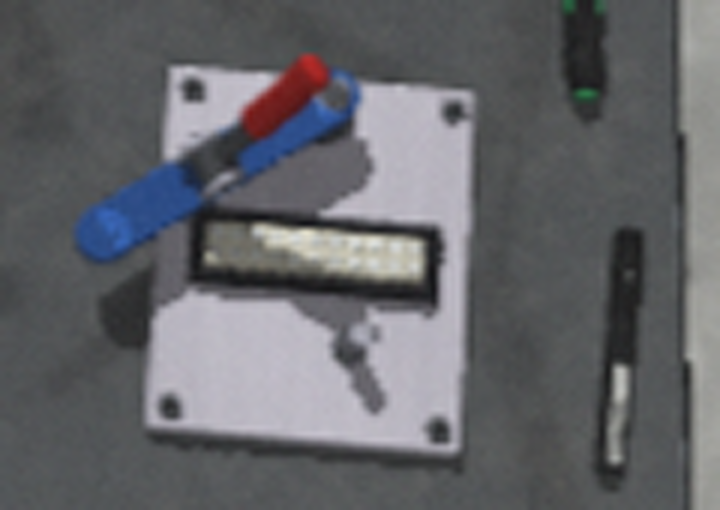

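View pics/scc.png

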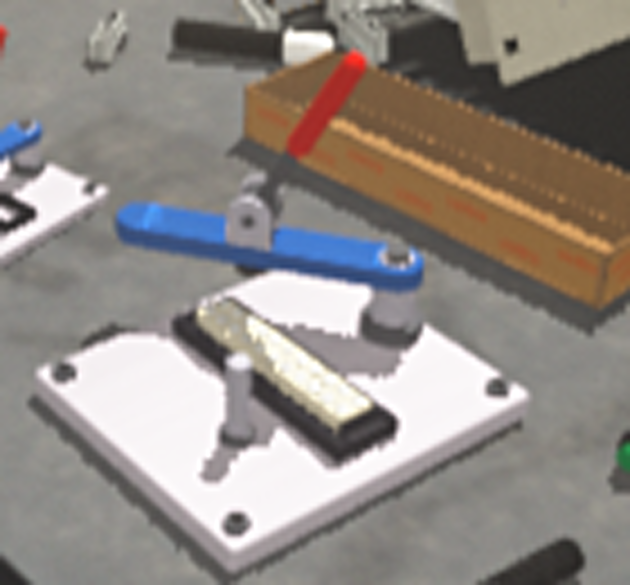

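The crops confirm it: the large fixture holds the cream strip, the pin is free, the strap is swung to +y and the lever is raised. Next I'll fit the pose and joint values.

```bash
cat > h.py <<'E'
import numpy as np
from scipy.optimize import least_squares
def proj(c,p):
    q=(np.asarray(p)-c['eye'])@c['orientation']
    return np.stack([c['cx']+c['fx']*q[...,0]/-q[...,2], c['cy']-c['fy']*q[...,1]/-q[...,2]],-1)
def model(v):
    x,y,t,s,l=v
    R=np.array([[np.cos(t),-np.sin(t),0],[np.sin(t),np.cos(t),0],[0,0,1]]); o=np.array([x,y,0])
    W=lambda p:R@np.array(p)/1000+o
    d=np.array([-np.cos(s),np.sin(s),0]); P=np.array([75,0,0])
    a=1.15-l
    H=P+75*d+[0,0,74]; tip=H+105*(-d*np.cos(a)+np.array([0,0,np.sin(a)]))
    return {'TL':W([95,80,14]),'TR':W([95,-80,14]),'BR':W([-95,-80,14]),'BL':W([-95,80,14]),'pin':W([-45,-20.5,58]),
     'pivot':W(P+[0,0,58]),'nose':W(P+150*d+[0,0,52]),'hinge':W(H),'tip':W(tip)}
E
python3 - <<'E'
from h import *
from cell import imaging
T=imaging.camera('top');S=imaging.camera('scene')
ot={'TL':(170,67),'TR':(474,92),'BR':(461,446),'BL':(147,430),'pin':(372,332),'pivot':(337,95),'nose':(78,240),'tip':(318,65)}
os={'BL':(38,373),'BR':(232,570),'TR':(528,400),'pin':(238,358),'pivot':(402,255),'nose':(117,219),'tip':(358,58),'hinge':(245,222)}
obs=[(T,k,np.array(p)/6+[320-.4,175-.4]) for k,p in ot.items()]+[(S,k,np.array(p)/4.5+[280-.4,185-.4]) for k,p in os.items()]
f=lambda v:np.concatenate([proj(c,model(v)[k])-o for c,k,o in obs])
r=least_squares(f,[.5,-.05,0,1.1,.1],loss='soft_l1')
print(r.x.round(4)); 
for (c,k,o),e in zip(obs,f(r.x).reshape(-1,2)): print('T' if c is T else 'S',k,e.round(1))
for k,p in model(r.x).items(): print(k,p.round(4))
np.save('v.npy',r.x)
E
```

```text
[ 0.5417 -0.0343 -0.0469  0.9578  0.0512]
T TL [ 0.1 -0.1]
T TR [ 0.6 -0.1]
T BR [0.3 1.8]
T BL [-0.2 -0. ]
T pin [-1.4  0.7]
T pivot [-0.4  0.2]
T nose [-0.1  1.1]
T tip [0.2 0.6]
S BL [-1.3 -0.3]
S BR [ 0.6 -3.7]
S TR [ 1.2 -1.5]
S pin [0.5 0.8]
S pivot [-1.1  0.9]
S nose [ 0.5 -0.1]
S tip [ 0.1 -0.1]
S hinge [ 2.5 -3.3]
TL [0.6403 0.0411 0.014 ]
TR [ 0.6328 -0.1187  0.014 ]
BR [ 0.443  -0.1098  0.014 ]
BL [0.4505 0.05   0.014 ]
pin [ 0.4958 -0.0527  0.058 ]
pivot [ 0.6166 -0.0379  0.058 ]
nose [0.5362 0.0887 0.052 ]
hinge [0.5764 0.0254 0.074 ]
tip [ 0.602  -0.0149  0.1675]
```

```bash
cat >> h.py <<'E'
def rows(targets):
    """targets: list of (world xyz, angle of tool y in world) -> rows from current pose, tool pointing down"""
    from cell import telemetry
    from scipy.spatial.transform import Rotation as Ro
    s=telemetry.get_state(); R=np.array(s['ee_rot']); p=np.array(s['tool_pos'])
    for x,a in targets:
        xa=np.array([0,0,-1.]); ya=np.array([np.cos(a),np.sin(a),0])
        Rt=np.stack([xa,ya,np.cross(xa,ya)],1)
        print(np.r_[Ro.from_matrix(R.T@Rt).as_rotvec().round(3),((np.asarray(x)-p)@R*1000).round(1)].tolist(), np.round(x,4))
def push(v,s,r,off,z):
    x,y,t=v[:3]; ca,sa=np.cos(t),np.sin(t)
    f=np.array([75,0])+r*np.array([-np.cos(s),np.sin(s)])+off*np.array([np.sin(s),np.cos(s)])
    w=np.array([[ca,-sa],[sa,ca]])@f/1000+[x,y]
    return (np.r_[w,z], np.pi/2-s+t)
E
python3 - <<'E'
from h import *
v=np.load('v.npy'); s=v[3]
rows([push(v,s,127,50,.2),push(v,s,127,50,.064)])
E
```

```text
[0.655, 0.0, 0.001, 27.8, -232.0, 522.0] [0.5907 0.0962 0.2   ]
[0.655, 0.0, 0.001, 163.8, -231.8, 522.0] [0.5907 0.0962 0.064 ]
```

{"name": "jog_arm", "arguments": {
  "steps": [
    [[0.1, 0, 0, 0, -40, 90, 0], [0.2, 0, 0, 0, -60, 135, 0], [0.3, 0, 0, 0, -85, 190, 0], [0.4, 0, 0, 0, -110, 245, 0], [0.5, 0, 0, 0, -130, 295, 0], [0.6, 0, 0, 5, -155, 350, 0], [0.655, 0, 0, 10, -180, 405, 0], [0.655, 0, 0, 20, -205, 460, 0], [0.655, 0, 0, 28, -232, 522, 0], [0.655, 0, 0, 28, -232, 522, 0], [0.655, 0, 0, 28, -232, 522, 0], [0.655, 0, 0, 28, -232, 522, 0], [0.655, 0, 0, 28, -232, 522, 0], [0.655, 0, 0, 28, -232, 522, 0]]
  ]
}}

```text
clock: 1.95
tool_pos: [0.5904, 0.0973, 0.2006]
ee_rot: [[0.001, 0.843, 0.537], [0.0, 0.537, -0.843], [-1.0, 0.001, 0.0]]
wrist_force: [-0.3, -0.3, -0.1]
gripper_width: 0.0
```

```bash
python3 - <<'E'
from h import *
from cell import imaging,telemetry
import cv2
v=np.load('v.npy'); s=v[3]
S=imaging.camera('scene');T=imaging.camera('top')
a=np.hstack([cv2.resize(S['image'][130:330,250:420],None,fx=2.3,fy=2.3),cv2.resize(T['image'][140:290,300:420],None,fx=2.8,fy=460/150)])
cv2.imwrite('pics/a1.png',a)
st=telemetry.get_state();print(st['clock'],st['tool_pos'],st['wrist_force'],st['gripper_width'])
rows([push(v,s,127,50,.2),push(v,s,127,50,.064)])
E
```

```text
2.05 [0.59056651 0.09693886 0.20037795] [ 0.24786528 -0.10671332  0.00338028] -0.000140116826179964
[0.001, 0.0, -0.0, 0.4, -0.3, 0.7] [0.5907 0.0962 0.2   ]
[0.001, 0.0, -0.0, 136.4, -0.4, 0.7] [0.5907 0.0962 0.064 ]
```

View pics/a1.png

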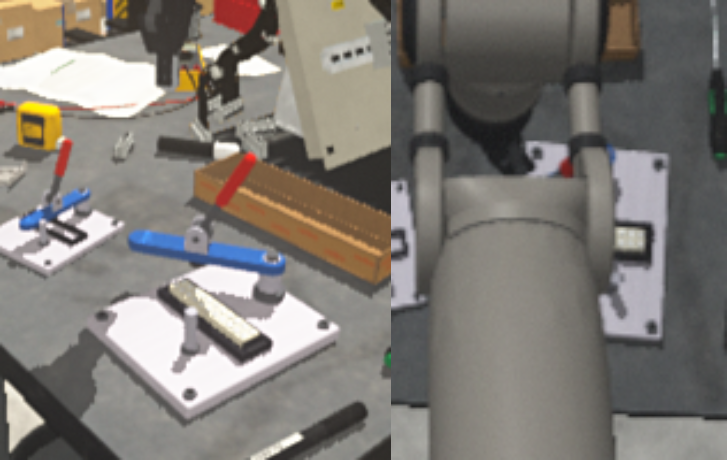

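The scene view (left) shows the closed gripper at about (165,60), hovering behind the strap's nose; the top view is blocked by the arm. I'll descend.

{"name": "jog_arm", "arguments": {
  "steps": [
    [[0, 0, 0, 40, 0, 0, 0], [0, 0, 0, 80, 0, 0, 0], [0, 0, 0, 110, 0, 0, 0], [0, 0, 0, 136, 0, 0, 0], [0, 0, 0, 136, 0, 0, 0], [0, 0, 0, 136, 0, 0, 0]]
  ]
}}

```text
clock: 2.8
tool_pos: [0.5915, 0.0965, 0.0652]
ee_rot: [[0.002, 0.844, 0.536], [0.0, 0.536, -0.844], [-1.0, 0.002, 0.001]]
wrist_force: [0.1, -0.4, -0.7]
gripper_width: 0.0
```

```bash
python3 - <<'E'
from h import *
from cell import imaging,telemetry
import cv2
v=np.load('v.npy'); s=v[3]
S=imaging.camera('scene')
cv2.imwrite('pics/a2.png',cv2.resize(S['image'][160:320,260:420],None,fx=3.5,fy=3.5))
st=telemetry.get_state();print(st['clock'],st['tool_pos'],st['wrist_force'])
rows([push(v,q,127,o,.064) for q,o in [(s,36)]+[(a,29) for a in np.linspace(s,0.05,13)]])
E
```

```text
2.85 [0.59173655 0.09651686 0.06558605] [ 0.20187723  0.56027133 -0.41466673]
[0.0, 0.001, -0.002, 1.6, -15.1, -0.3] [0.5789 0.0886 0.064 ]
[0.0, 0.001, -0.002, 1.5, -22.1, -0.3] [0.573  0.0849 0.064 ]
[-0.076, 0.001, -0.002, 1.5, -31.8, -2.1] [0.5638 0.0812 0.064 ]
[-0.151, 0.001, -0.002, 1.5, -41.6, -3.2] [0.555  0.0769 0.064 ]
[-0.227, 0.001, -0.002, 1.5, -51.4, -3.5] [0.5465 0.0719 0.064 ]
[-0.303, 0.002, -0.002, 1.4, -61.2, -3.1] [0.5384 0.0663 0.064 ]
[-0.378, 0.002, -0.002, 1.4, -71.0, -2.0] [0.5307 0.0601 0.064 ]
[-0.454, 0.002, -0.002, 1.4, -80.7, -0.1] [0.5236 0.0533 0.064 ]
[-0.53, 0.002, -0.002, 1.4, -90.2, 2.5] [0.5169 0.046  0.064 ]
[-0.605, 0.002, -0.002, 1.4, -99.5, 5.8] [0.5109 0.0383 0.064 ]
[-0.681, 0.002, -0.002, 1.4, -108.5, 9.8] [0.5054 0.0301 0.064 ]
[-0.756, 0.002, -0.002, 1.3, -117.2, 14.5] [0.5006 0.0215 0.064 ]
[-0.832, 0.002, -0.002, 1.3, -125.5, 19.8] [0.4965 0.0125 0.064 ]
[-0.908, 0.002, -0.002, 1.3, -133.3, 25.7] [0.493  0.0033 0.064 ]
```

View pics/a2.png

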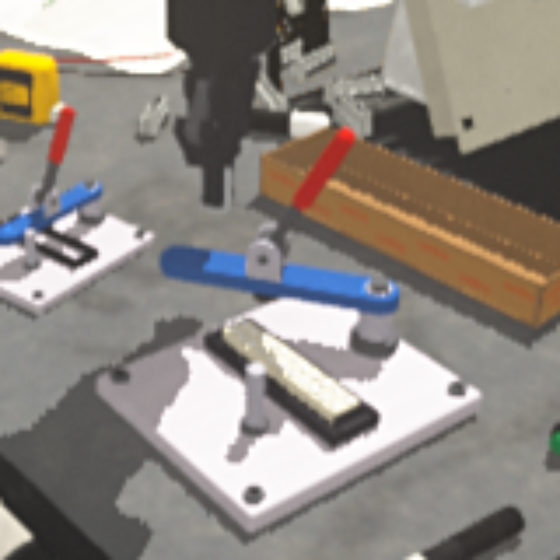

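The fingertip at (215,205) in the crop is behind the strap and clear of it. I'll sweep the first half.

{"name": "jog_arm", "arguments": {
  "steps": [
    [[0, 0, 0, 1.5, -8, 0, 0], [0, 0, 0, 1.5, -15, 0, 0], [0, 0, 0, 1.5, -22, 0, 0], [-0.076, 0, 0, 1.5, -32, -2, 0], [-0.15, 0, 0, 1.5, -42, -3, 0], [-0.23, 0, 0, 1.5, -51, -3.5, 0], [-0.3, 0, 0, 1.5, -61, -3, 0], [-0.38, 0, 0, 1.5, -71, -2, 0], [-0.38, 0, 0, 1.5, -71, -2, 0], [-0.38, 0, 0, 1.5, -71, -2, 0]]
  ]
}}

```text
clock: 4.1
tool_pos: [0.5301, 0.06, 0.0628]
ee_rot: [[0.001, 0.586, 0.81], [0.0, 0.81, -0.586], [-1.0, 0.001, 0.001]]
wrist_force: [0.5, 0.2, -0.2]
gripper_width: -0.0003
```

```bash
python3 - <<'E'
from h import *
from cell import imaging,telemetry
import cv2
v=np.load('v.npy'); s=v[3]
S=imaging.camera('scene')
cv2.imwrite('pics/a3.png',cv2.resize(S['image'][160:320,260:420],None,fx=3.5,fy=3.5))
st=telemetry.get_state();print(st['clock'],st['tool_pos'],st['wrist_force'])
rows([push(v,a,127,29,.064) for a in np.linspace(s,0.05,13)[5:]]+[push(v,0,127,o,.064) for o in (32,30,28)])
E
```

```text
4.15 [0.53014886 0.0601034  0.06277543] [0.54537766 0.84940101 0.08157565]
[0.0, 0.0, -0.001, -1.2, 0.3, 0.5] [0.5307 0.0601 0.064 ]
[-0.075, 0.0, -0.0, -1.2, -9.3, -1.4] [0.5236 0.0533 0.064 ]
[-0.151, 0.0, -0.0, -1.2, -19.1, -2.5] [0.5169 0.046  0.064 ]
[-0.227, 0.001, -0.0, -1.2, -29.0, -2.8] [0.5109 0.0383 0.064 ]
[-0.302, 0.001, -0.0, -1.2, -38.8, -2.4] [0.5054 0.0301 0.064 ]
[-0.378, 0.001, -0.0, -1.2, -48.6, -1.3] [0.5006 0.0215 0.064 ]
[-0.454, 0.001, -0.0, -1.3, -58.3, 0.6] [0.4965 0.0125 0.064 ]
[-0.529, 0.001, -0.0, -1.3, -67.8, 3.2] [0.493  0.0033 0.064 ]
[-0.579, 0.001, -0.0, -1.3, -71.4, 3.7] [4.912e-01 1.000e-04 6.400e-02]
[-0.579, 0.001, -0.0, -1.3, -73.1, 4.8] [ 0.4912 -0.0019  0.064 ]
[-0.579, 0.001, -0.0, -1.3, -74.8, 5.8] [ 0.4911 -0.0039  0.064 ]
```

View pics/a3.png

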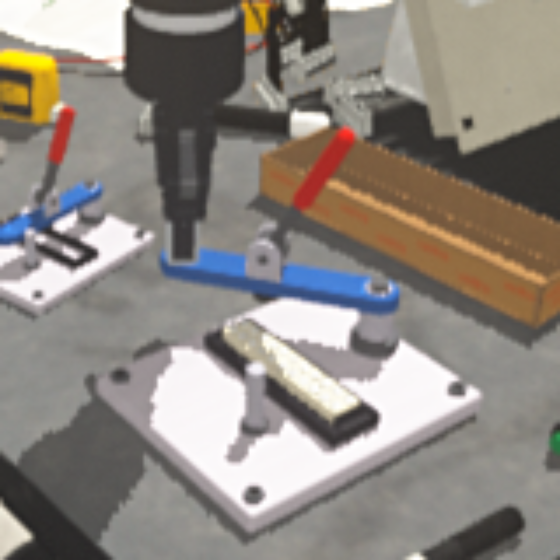

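The strap hasn't moved and the force is about zero, so I'll check the projections before going on.

```bash
python3 - <<'E'
from h import *
from cell import imaging,telemetry
import cv2
v=np.load('v.npy')
S=imaging.camera('scene'); T=imaging.camera('top')
p=np.array(telemetry.get_state()['tool_pos'])
im=S['image'][160:320,260:420]; im=cv2.resize(im,None,fx=4,fy=4,interpolation=cv2.INTER_CUBIC)
def dot(P,c):
    q=(proj(S,P)-[260,160]+.5)*4; cv2.circle(im,tuple(int(a) for a in q),4,c,-1); print(q.round(0))
dot(p,(0,255,0)); dot(p-[0,0,.022],(255,0,255))
for k,P in model(v).items(): dot(P,(0,255,255))
dot(model(v)['nose']-[0,0,.052],(255,255,255))
cv2.imwrite('pics/a4.png',im[:600])
cv2.imwrite('pics/a4t.png',cv2.resize(T['image'][160:270,300:440],None,fx=5,fy=5))
E
```

```text
[208. 303.]
[208. 335.]
[362. 324.]
[555. 450.]
[289. 592.]
[109. 431.]
[294. 422.]
[433. 331.]
[186. 295.]
[308. 284.]
[399. 152.]
[186. 367.]
```

View pics/a4.png

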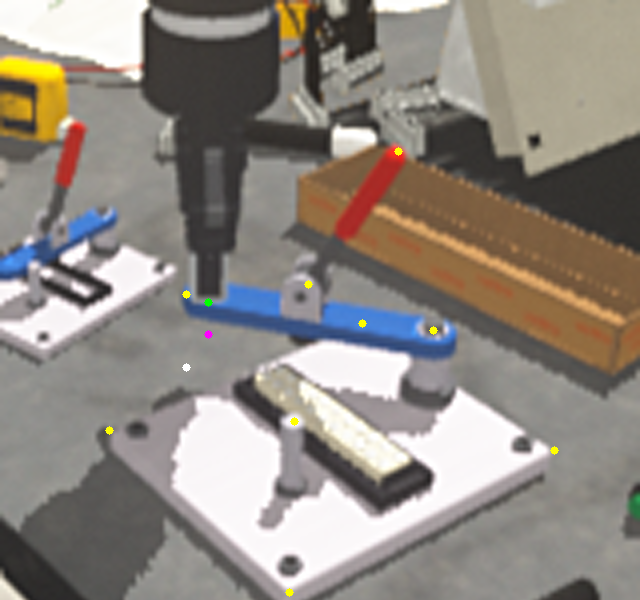

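View pics/a4t.png

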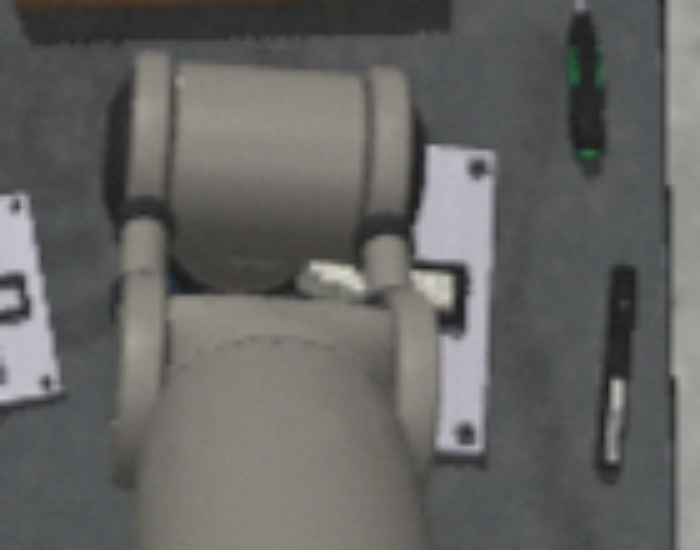

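```bash
python3 - <<'E'
from h import *
from cell import imaging,telemetry
import cv2
S=imaging.camera('scene')
for p in ([.5917,.0965,.0656],[.5301,.0601,.0628]):
  for dz in (0.02,.01,0,-.01,-.022): print(dz,proj(S,np.array(p)+[0,0,dz]).round(1))
print(telemetry.get_state()['tool_pos'],telemetry.get_state()['wrist_force'],telemetry.get_state()['clock'])
cv2.imwrite('pics/a5.png',cv2.resize(S['image'][205:255,290:350],None,fx=12,fy=12,interpolation=cv2.INTER_NEAREST))
E
```

```text
0.02 [321.8 212.9]
0.01 [321.7 216.5]
0 [321.6 220. ]
-0.01 [321.6 223.5]
-0.022 [321.5 227.6]
0.02 [311.7 227.7]
0.01 [311.7 231.4]
0 [311.6 235.1]
-0.01 [311.6 238.8]
-0.022 [311.6 243.1]
[0.53001146 0.06018399 0.06257447] [ 0.46606045 -0.30708265  0.44935882] 4.3
```

View pics/a5.png

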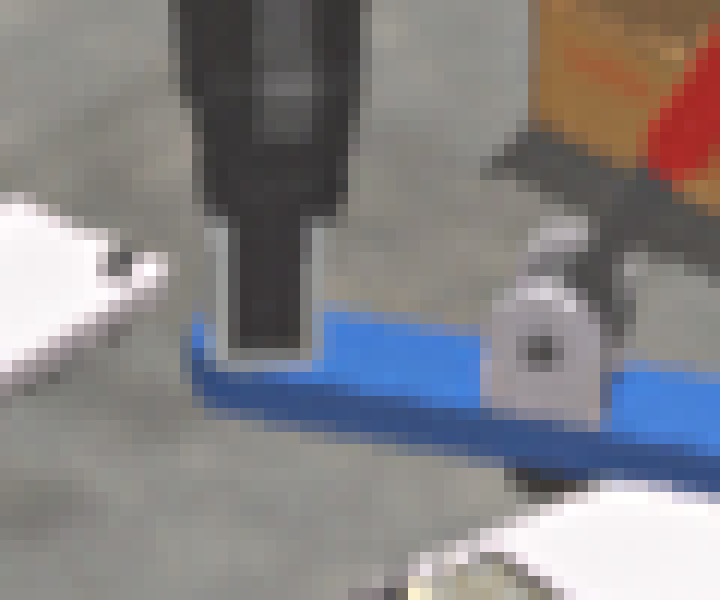

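The enlarged crop shows the fingertip drawn in front of the strap, its lower end at about px (312,235). That is the height of the reported TCP, not 22 mm below it. So the finger passed about 4 mm above the strap, and the strap and everything else are untouched. I'll go back up and round, then redo the sweep about 20 mm lower.

```bash
python3 - <<'E'
from h import *
v=np.load('v.npy'); s=v[3]
p=[.53,.0602]
rows([(np.r_[p,.09],push(v,s-.38,0,0,0)[1]),push(v,s,127,50,.09),push(v,s,127,50,.044)])
E
```

```text
[-0.0, 0.0, -0.0, -27.4, 0.0, -0.0] [0.53   0.0602 0.09  ]
[0.38, 0.0, -0.0, -27.4, 64.7, 28.2] [0.5907 0.0962 0.09  ]
[0.38, 0.0, -0.0, 18.6, 64.7, 28.2] [0.5907 0.0962 0.044 ]
```

{"name": "jog_arm", "arguments": {
  "steps": [
    [[0, 0, 0, -27, 0, 0, 0], [0.1, 0, 0, -27, 20, 8, 0], [0.2, 0, 0, -27, 40, 16, 0], [0.3, 0, 0, -27, 60, 24, 0], [0.38, 0, 0, -27, 65, 28, 0], [0.38, 0, 0, -10, 65, 28, 0], [0.38, 0, 0, 5, 65, 28, 0], [0.38, 0, 0, 18, 65, 28, 0], [0.38, 0, 0, 18, 65, 28, 0], [0.38, 0, 0, 18, 65, 28, 0]]
  ]
}}

```text
clock: 5.55
tool_pos: [0.5907, 0.0963, 0.0448]
ee_rot: [[0.001, 0.844, 0.536], [0.0, 0.536, -0.844], [-1.0, 0.0, 0.0]]
wrist_force: [0.8, 0.4, 0.0]
gripper_width: 0.0001
```

```bash
python3 - <<'E'
from h import *
from cell import imaging,telemetry
import cv2
v=np.load('v.npy'); s=v[3]
S=imaging.camera('scene')
cv2.imwrite('pics/b1.png',cv2.resize(S['image'][190:270,280:380],None,fx=6,fy=6))
st=telemetry.get_state();print(st['clock'],st['tool_pos'],st['wrist_force'])
p=st['tool_pos'];print([proj(S,p+[0,0,d]).round(1) for d in (0,-.022)])
rows([push(v,q,127,o,.043) for q,o in [(s,36)]+[(a,29) for a in np.linspace(s,0.05,13)]])
E
```

```text
5.6 [0.59091551 0.09632231 0.04508652] [-0.34924681 -0.79664404 -0.24323253]
[array([321.3, 227.3]), array([321.1, 234.8])]
[0.0, 0.0, -0.001, 2.1, -14.3, 0.0] [0.5789 0.0886 0.043 ]
[0.0, 0.0, -0.001, 2.1, -21.3, 0.0] [0.573  0.0849 0.043 ]
[-0.076, 0.0, -0.001, 2.1, -31.0, -1.8] [0.5638 0.0812 0.043 ]
[-0.151, 0.001, -0.001, 2.0, -40.8, -2.9] [0.555  0.0769 0.043 ]
[-0.227, 0.001, -0.001, 2.0, -50.6, -3.2] [0.5465 0.0719 0.043 ]
[-0.303, 0.001, -0.001, 2.0, -60.4, -2.8] [0.5384 0.0663 0.043 ]
[-0.378, 0.001, -0.001, 2.0, -70.2, -1.7] [0.5307 0.0601 0.043 ]
[-0.454, 0.001, -0.001, 2.0, -79.9, 0.2] [0.5236 0.0533 0.043 ]
[-0.53, 0.001, -0.001, 2.0, -89.4, 2.8] [0.5169 0.046  0.043 ]
[-0.605, 0.001, -0.001, 2.0, -98.7, 6.1] [0.5109 0.0383 0.043 ]
[-0.681, 0.001, -0.001, 2.0, -107.7, 10.1] [0.5054 0.0301 0.043 ]
[-0.757, 0.001, -0.001, 2.0, -116.4, 14.8] [0.5006 0.0215 0.043 ]
[-0.832, 0.001, -0.001, 2.0, -124.7, 20.1] [0.4965 0.0125 0.043 ]
[-0.908, 0.001, -0.001, 2.0, -132.5, 26.0] [0.493  0.0033 0.043 ]
```

View pics/b1.png

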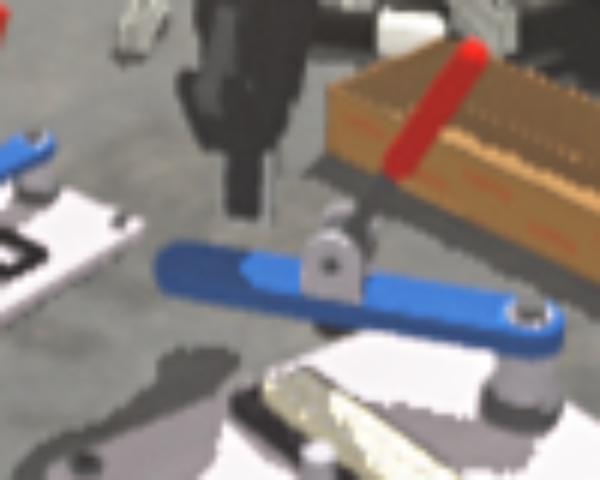

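The tip is at px row 226.7, matching the reported TCP height (227.3), so it stands at z ≈ 45 mm. I'll lower it 7 mm more and push.

{"name": "jog_arm", "arguments": {
  "steps": [
    [[0, 0, 0, 7, 0, 0, 0], [0, 0, 0, 7, -8, 0, 0], [0, 0, 0, 7, -14, 0, 0], [0, 0, 0, 7, -21, 0, 0], [-0.076, 0, 0, 7, -31, -2, 0], [-0.15, 0, 0, 7, -41, -3, 0], [-0.15, 0, 0, 7, -41, -3, 0]]
  ]
}}

```text
clock: 6.48
tool_pos: [0.5538, 0.0765, 0.0379]
ee_rot: [[-0.0, 0.755, 0.656], [0.0, 0.656, -0.755], [-1.0, -0.0, -0.0]]
wrist_force: [0.2, 0.7, 0.1]
gripper_width: 0.0
```

```bash
python3 - <<'E'
from h import *
from cell import imaging,telemetry
import cv2
v=np.load('v.npy'); s=v[3]
S=imaging.camera('scene')
cv2.imwrite('pics/b2.png',cv2.resize(S['image'][190:270,280:380],None,fx=6,fy=6))
st=telemetry.get_state();print(st['clock'],st['tool_pos'],st['wrist_force'])
rows([push(v,a,127,29,.038) for a in np.linspace(s,0.05,13)[3:]])
E
```

```text
6.525 [0.55426563 0.07672728 0.03788264] [ 1.02888045 -0.43520551 -0.07177126]
[-0.079, 0.0, -0.0, -0.1, -9.0, -1.5] [0.5465 0.0719 0.038 ]
[-0.155, 0.0, -0.0, -0.1, -18.8, -2.5] [0.5384 0.0663 0.038 ]
[-0.23, 0.0, -0.0, -0.1, -28.7, -2.8] [0.5307 0.0601 0.038 ]
[-0.306, 0.0, -0.0, -0.1, -38.5, -2.4] [0.5236 0.0533 0.038 ]
[-0.382, 0.0, -0.0, -0.1, -48.3, -1.2] [0.5169 0.046  0.038 ]
[-0.457, 0.0, -0.0, -0.1, -58.0, 0.7] [0.5109 0.0383 0.038 ]
[-0.533, 0.0, -0.0, -0.1, -67.5, 3.3] [0.5054 0.0301 0.038 ]
[-0.608, 0.0, -0.0, -0.1, -76.7, 6.6] [0.5006 0.0215 0.038 ]
[-0.684, 0.0, -0.0, -0.1, -85.7, 10.7] [0.4965 0.0125 0.038 ]
[-0.76, 0.0, -0.0, -0.1, -94.4, 15.4] [0.493  0.0033 0.038 ]
```

View pics/b2.png

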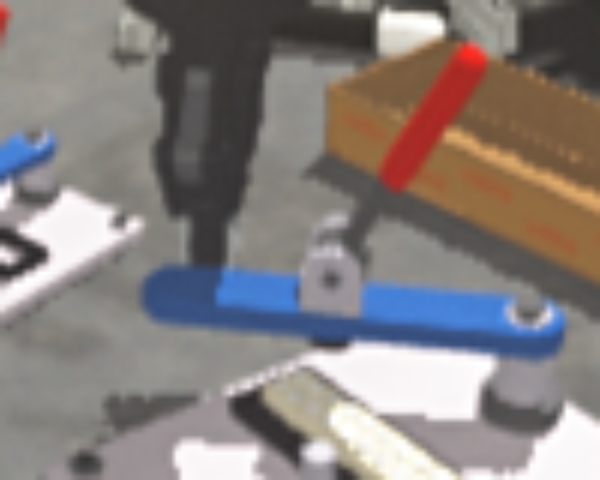

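The strap now follows: its nose moved from (160,265) to (145,290) in the crop, with the finger behind it. I'll continue the sweep.

{"name": "jog_arm", "arguments": {
  "steps": [
    [[-0.08, 0, 0, 0, -9, -1.5, 0], [-0.155, 0, 0, 0, -19, -2.5, 0], [-0.23, 0, 0, 0, -29, -3, 0], [-0.305, 0, 0, 0, -38.5, -2.5, 0], [-0.38, 0, 0, 0, -48, -1, 0], [-0.455, 0, 0, 0, -58, 1, 0], [-0.53, 0, 0, 0, -67.5, 3, 0], [-0.6, 0, 0, 0, -77, 6.5, 0], [-0.68, 0, 0, 0, -86, 11, 0], [-0.68, 0, 0, 0, -86, 11, 0]]
  ]
}}

```text
clock: 7.78
tool_pos: [0.4969, 0.0118, 0.0377]
ee_rot: [[0.0, 0.177, 0.984], [0.0, 0.984, -0.177], [-1.0, 0.0, 0.0]]
wrist_force: [0.0, -0.2, 0.7]
gripper_width: -0.0
```

```bash
python3 - <<'E'
from h import *
from cell import imaging,telemetry
import cv2
v=np.load('v.npy'); s=v[3]
S=imaging.camera('scene')
cv2.imwrite('pics/b3.png',cv2.resize(S['image'][180:310,280:400],None,fx=4.5,fy=4.5))
st=telemetry.get_state();print(st['clock'],st['tool_pos'],st['wrist_force'])
rows([push(v,0,127,o,.038) for o in (38,34,31,29,27,25)])
E
```

```text
7.825 [0.4970227  0.01209693 0.03769653] [0.59745473 0.34692914 0.01555762]
[-0.131, 0.001, -0.0, -0.3, -6.9, -4.3] [0.4915 0.0061 0.038 ]
[-0.131, 0.001, -0.0, -0.3, -10.9, -3.8] [0.4913 0.0021 0.038 ]
[-0.131, 0.001, -0.0, -0.3, -13.9, -3.4] [ 0.4912 -0.0009  0.038 ]
[-0.131, 0.001, -0.0, -0.3, -15.8, -3.2] [ 0.4911 -0.0029  0.038 ]
[-0.131, 0.001, -0.0, -0.3, -17.8, -2.9] [ 0.491  -0.0049  0.038 ]
[-0.131, 0.001, -0.0, -0.3, -19.8, -2.6] [ 0.4909 -0.0069  0.038 ]
```

View pics/b3.png

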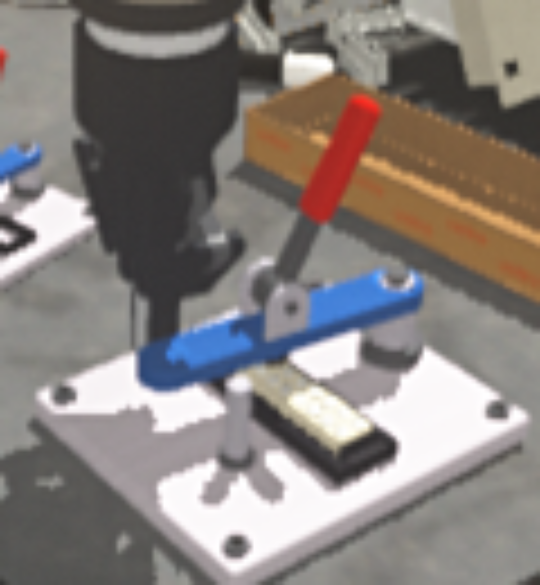

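The strap is close to the pin now. I'll creep to the stop.

{"name": "jog_arm", "arguments": {
  "steps": [
    [[-0.13, 0, 0, 0, -7, -4, 0], [-0.13, 0, 0, 0, -11, -4, 0], [-0.13, 0, 0, 0, -14, -3.5, 0], [-0.13, 0, 0, 0, -16, -3, 0], [-0.13, 0, 0, 0, -16, -3, 0]]
  ]
}}

```text
clock: 8.45
tool_pos: [0.491, -0.0032, 0.0375]
ee_rot: [[-0.0, 0.046, 0.999], [-0.0, 0.999, -0.046], [-1.0, -0.0, -0.0]]
wrist_force: [-0.5, 0.8, -0.4]
gripper_width: 0.0002
```

{"name": "jog_arm", "arguments": {
  "steps": [
    [[0, 0, 0, 0, -2, 0, 0], [0, 0, 0, 0, -2, 0, 0], [0, 0, 0, 0, -3, 0, 0]]
  ]
}}

```text
clock: 8.82
tool_pos: [0.4908, -0.0043, 0.0375]
ee_rot: [[0.0, 0.046, 0.999], [0.003, 0.999, -0.046], [-1.0, 0.003, 0.0]]
wrist_force: [2.0, 15.0, -0.0]
gripper_width: 0.0001
```

```bash
python3 - <<'E'
from h import *
from cell import imaging,telemetry
import cv2
S=imaging.camera('scene')
cv2.imwrite('pics/b4.png',cv2.resize(S['image'][180:310,280:400],None,fx=4.5,fy=4.5))
st=telemetry.get_state();print(st['clock'],st['tool_pos'],st['wrist_force'])
E
```

```text
8.875 [ 0.49086984 -0.00424265  0.0375566 ] [ 1.72504662 11.2389648  -0.17252716]
```

View pics/b4.png

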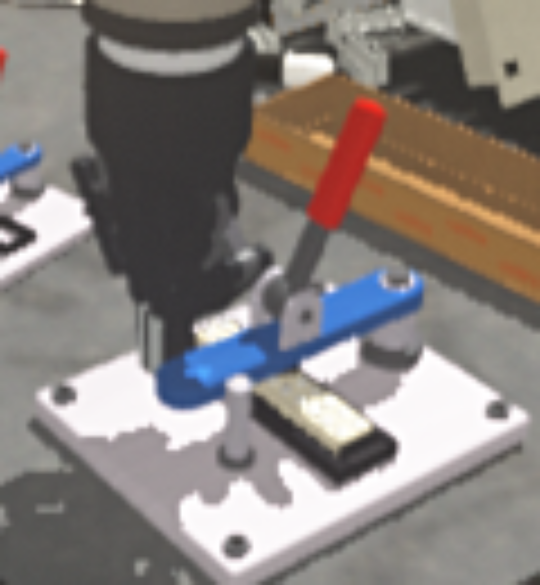

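The strap is at its stop against the pin: 15 N reaction, and its side touches the pin at (237,380). The lever is still raised. I'll back off, rise and plan the lever press.

```bash
cat >> h.py <<'E'
def lev(v,a,gap=0,dz=0,rho=85):
    x,y,t=v[:3]; ca,sa=np.cos(t),np.sin(t)
    fx=rho*np.cos(a)-6*np.sin(a)-11-gap; z=74+rho*np.sin(a)+6*np.cos(a)+dz
    return (np.r_[x+ca*fx/1000,y+sa*fx/1000,z/1000],np.pi/2+t)
E
python3 - <<'E'
from h import *
v=np.load('v.npy')
rows([push(v,0,127,45,.0375),push(v,0,127,45,.2),lev(v,1.1,30,50),lev(v,1.1,25,0)])
E
```

```text
[0.001, 0.0, -0.003, 0.1, 17.3, 0.2] [0.4919 0.013  0.0375]
[0.001, 0.0, -0.003, -162.4, 17.8, 0.2] [0.4919 0.013  0.2   ]
[0.001, 0.0, -0.003, -165.0, -27.2, 44.4] [ 0.5339 -0.034   0.2025]
[0.001, 0.0, -0.003, -115.0, -27.4, 49.4] [ 0.5389 -0.0342  0.1525]
```

{"name": "jog_arm", "arguments": {
  "steps": [
    [[0, 0, 0, 0, 8, 0, 0], [0, 0, 0, 0, 17, 0, 0], [0, 0, 0, -40, 17, 0, 0], [0, 0, 0, -85, 17, 0, 0], [0, 0, 0, -130, 17, 0, 0], [0, 0, 0, -165, 17, 0, 0], [0, 0, 0, -165, 17, 0, 0], [0, 0, 0, -165, -5, 20, 0], [0, 0, 0, -165, -27, 44, 0], [0, 0, 0, -165, -27, 49, 0], [0, 0, 0, -140, -27, 49, 0], [0, 0, 0, -115, -27, 49, 0], [0, 0, 0, -115, -27, 49, 0], [0, 0, 0, -115, -27, 49, 0]]
  ]
}}

```text
clock: 10.62
tool_pos: [0.5387, -0.0349, 0.1531]
ee_rot: [[0.0, 0.044, 0.999], [0.0, 0.999, -0.044], [-1.0, 0.0, 0.0]]
wrist_force: [0.0, -0.3, 0.8]
gripper_width: -0.0001
```

```bash
python3 - <<'E'
from h import *
from cell import imaging,telemetry
import cv2
v=np.load('v.npy');S=imaging.camera('scene')
cv2.imwrite('pics/c1.png',cv2.resize(S['image'][160:310,270:410],None,fx=4,fy=4))
st=telemetry.get_state();print(st['clock'],st['tool_pos'],st['wrist_force'])
rows([lev(v,1.1,8)]+[lev(v,a) for a in np.linspace(1.1,0,12)]+[lev(v,0,0,-4)])
E
```

```text
10.675 [ 0.53894988 -0.03504996  0.15351552] [ 0.16087622 -0.84861906  0.903044  ]
[0.002, 0.001, 0.0, 1.1, 0.8, 16.9] [ 0.5559 -0.035   0.1525]
[0.002, 0.001, 0.0, 1.1, 0.8, 24.9] [ 0.5639 -0.0354  0.1525]
[0.002, 0.001, 0.0, 4.8, 0.8, 32.6] [ 0.5715 -0.0357  0.1488]
[0.002, 0.001, 0.0, 9.3, 0.7, 39.8] [ 0.5788 -0.0361  0.1443]
[0.002, 0.001, 0.0, 14.4, 0.7, 46.6] [ 0.5856 -0.0364  0.1392]
[0.002, 0.001, 0.0, 20.2, 0.7, 52.8] [ 0.5918 -0.0367  0.1333]
[0.002, 0.001, 0.0, 26.7, 0.7, 58.4] [ 0.5974 -0.037   0.1269]
[0.002, 0.001, 0.0, 33.6, 0.7, 63.4] [ 0.6023 -0.0372  0.12  ]
[0.002, 0.001, 0.0, 41.0, 0.7, 67.6] [ 0.6066 -0.0374  0.1126]
[0.002, 0.001, 0.0, 48.8, 0.7, 71.1] [ 0.61   -0.0375  0.1049]
[0.002, 0.001, 0.0, 56.9, 0.7, 73.7] [ 0.6127 -0.0377  0.0968]
[0.002, 0.001, 0.0, 65.2, 0.7, 75.6] [ 0.6146 -0.0378  0.0885]
[0.002, 0.001, 0.0, 73.6, 0.7, 76.6] [ 0.6156 -0.0378  0.08  ]
[0.002, 0.001, 0.0, 77.6, 0.7, 76.6] [ 0.6156 -0.0378  0.076 ]
```

View pics/c1.png

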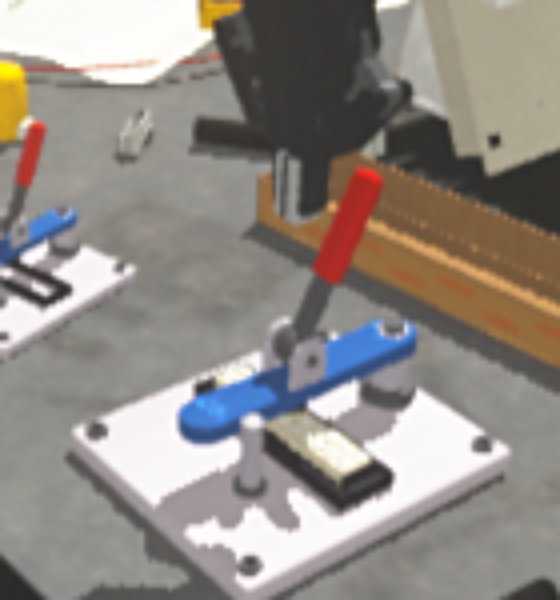

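The fingertip at (310,215) is beside the lever on the nose side. I'll check alignment by projecting the model with strap 0.

```bash
python3 - <<'E'
from h import *
from cell import imaging,telemetry
v=np.load('v.npy');S=imaging.camera('scene');g=lambda P:((proj(S,P)-[270,160]+.5)*4).round(0)
for s in (0,.1):
  m=model([*v[:3],s,.05]);print(s,{k:g(m[k]) for k in('nose','hinge','tip','pivot','pin')})
print(g(telemetry.get_state()['tool_pos']))
E
```

```text
0 {'nose': array([184., 432.]), 'hinge': array([295., 350.]), 'tip': array([372., 172.]), 'pivot': array([393., 331.]), 'pin': array([254., 422.])}
0.1 {'nose': array([168., 418.]), 'hinge': array([287., 343.]), 'tip': array([368., 170.]), 'pivot': array([393., 331.]), 'pin': array([254., 422.])}
[300. 222.]
```

The picture agrees with strap ≈ 0: nose at about (182,428), lever tip at (370,172). I'll start pushing the lever.

{"name": "jog_arm", "arguments": {
  "steps": [
    [[0, 0, 0, 1, 1, 10, 0], [0, 0, 0, 1, 1, 17, 0], [0, 0, 0, 1, 1, 25, 0], [0, 0, 0, 5, 1, 32.5, 0], [0, 0, 0, 9.5, 1, 40, 0], [0, 0, 0, 14.5, 1, 46.5, 0], [0, 0, 0, 20, 1, 53, 0], [0, 0, 0, 26.5, 1, 58.5, 0], [0, 0, 0, 26.5, 1, 58.5, 0]]
  ]
}}

```text
clock: 11.85
tool_pos: [0.5968, -0.0367, 0.125]
ee_rot: [[-0.002, 0.045, 0.999], [0.001, 0.999, -0.045], [-1.0, 0.0, -0.002]]
wrist_force: [-0.3, 0.1, -0.3]
gripper_width: 0.0001
```

```bash
python3 - <<'E'
from h import *
from cell import imaging,telemetry
import cv2
v=np.load('v.npy');S=imaging.camera('scene')
cv2.imwrite('pics/c2.png',cv2.resize(S['image'][160:310,270:410],None,fx=4,fy=4))
st=telemetry.get_state();print(st['clock'],st['tool_pos'],st['wrist_force'])
rows([lev(v,a) for a in np.linspace(1.1,0,12)[6:]]+[lev(v,0,0,d) for d in (-3,-6)])
E
```

```text
11.9 [ 0.59655282 -0.03673322  0.12522914] [-0.29141055 -0.32297014  0.40775557]
[0.002, -0.002, -0.0, 5.2, -0.2, 5.8] [ 0.6023 -0.0372  0.12  ]
[0.002, -0.002, -0.0, 12.6, -0.2, 10.1] [ 0.6066 -0.0374  0.1126]
[0.002, -0.002, -0.0, 20.4, -0.2, 13.5] [ 0.61   -0.0375  0.1049]
[0.002, -0.002, -0.0, 28.4, -0.2, 16.2] [ 0.6127 -0.0377  0.0968]
[0.002, -0.002, -0.0, 36.7, -0.2, 18.1] [ 0.6146 -0.0378  0.0885]
[0.002, -0.002, -0.0, 45.2, -0.2, 19.2] [ 0.6156 -0.0378  0.08  ]
[0.002, -0.002, -0.0, 48.2, -0.2, 19.2] [ 0.6156 -0.0378  0.077 ]
[0.002, -0.002, -0.0, 51.2, -0.2, 19.2] [ 0.6156 -0.0378  0.074 ]
```

View pics/c2.png

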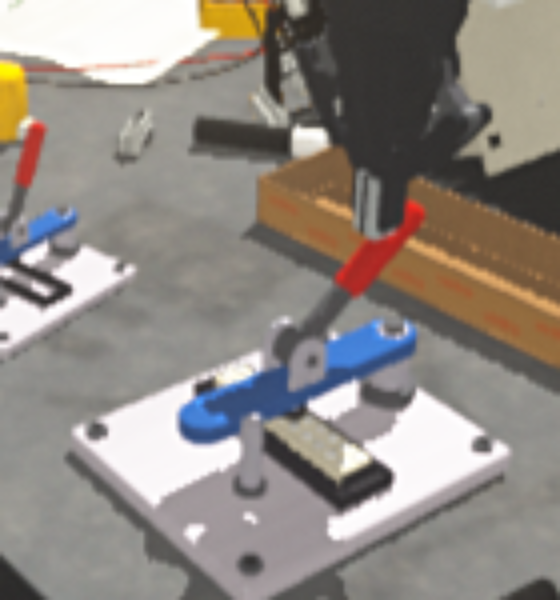

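The lever tip has moved from (370,172) to (415,210) with the fingertip on the grip, and the strap is still at the pin. I'll continue down.

{"name": "jog_arm", "arguments": {
  "steps": [
    [[0, 0, 0, 5, 0, 6, 0], [0, 0, 0, 12.5, 0, 10, 0], [0, 0, 0, 20, 0, 13.5, 0], [0, 0, 0, 28, 0, 16, 0], [0, 0, 0, 36.5, 0, 18, 0], [0, 0, 0, 41, 0, 19, 0], [0, 0, 0, 45, 0, 19, 0], [0, 0, 0, 45, 0, 19, 0]]
  ]
}}

```text
clock: 12.9
tool_pos: [0.6154, -0.0377, 0.0806]
ee_rot: [[-0.002, 0.045, 0.999], [0.0, 0.999, -0.045], [-1.0, 0.0, -0.002]]
wrist_force: [-0.2, -0.4, 1.2]
gripper_width: 0.0006
```

{"name": "jog_arm", "arguments": {
  "steps": [
    [[0, 0, 0, 1, 0, 0, 0], [0, 0, 0, 2, 0, 0, 0], [0, 0, 0, 2, 0, 0, 0]]
  ]
}}

```text
clock: 13.28
tool_pos: [0.6155, -0.0377, 0.079]
ee_rot: [[-0.001, 0.045, 0.999], [0.0, 0.999, -0.045], [-1.0, 0.0, -0.001]]
wrist_force: [-0.9, -0.2, 1.9]
gripper_width: 0.0001
```

```bash
python3 - <<'E'
from h import *
from cell import imaging,telemetry
import cv2
S=imaging.camera('scene')
cv2.imwrite('pics/c3.png',cv2.resize(S['image'][160:310,270:410],None,fx=4,fy=4))
st=telemetry.get_state();print(st['clock'],st['tool_pos'],st['wrist_force'])
E
```

```text
13.325 [ 0.61557993 -0.03768803  0.07896439] [-2.576169    0.28908279  2.39700696]
```

View pics/c3.png

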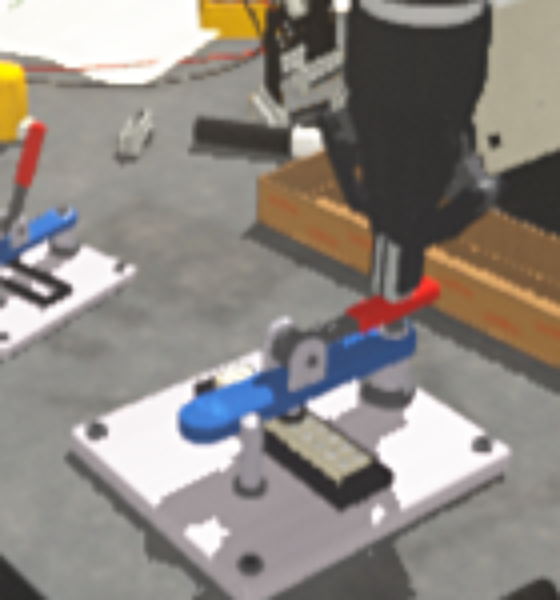

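The lever is nearly level, with its tip at (430,288). The force is only 2 N, so it isn't at the stop yet. I'll press in small steps until the force rises.

{"name": "jog_arm", "arguments": {
  "steps": [
    [[0, 0, 0, 1.5, 0, 0, 0], [0, 0, 0, 3, 0, 0, 0], [0, 0, 0, 3, 0, 0, 0]]
  ]
}}

```text
clock: 13.7
tool_pos: [0.6158, -0.0377, 0.0767]
ee_rot: [[-0.0, 0.045, 0.999], [0.0, 0.999, -0.045], [-1.0, 0.0, -0.0]]
wrist_force: [-3.8, -0.9, 6.8]
gripper_width: 0.0003
```

{"name": "jog_arm", "arguments": {
  "steps": [
    [[0, 0, 0, 1.5, 0, 0, 0], [0, 0, 0, 3, 0, 0, 0], [0, 0, 0, 3, 0, 0, 0]]
  ]
}}

```text
clock: 14.08
tool_pos: [0.6158, -0.0377, 0.0763]
ee_rot: [[0.001, 0.044, 0.999], [-0.0, 0.999, -0.044], [-1.0, -0.0, 0.001]]
wrist_force: [-10.6, 0.1, 24.2]
gripper_width: 0.0001
```

The force rose to 24 N with almost no further travel, so the lever is at its stop. I'll hold briefly, then lift away.

{"name": "jog_arm", "arguments": {
  "steps": [
    [[0, 0, 0, 0, 0, 0, 0], [0, 0, 0, 0, 0, 0, 0], [0, 0, 0, -10, 0, 0, 0], [0, 0, 0, -40, 0, -10, 0], [0, 0, 0, -80, 0, -40, 0], [0, 0, 0, -120, 0, -80, 0], [0, 0, 0, -130, 60, -120, 0], [0, 0, 0, -130, 120, -120, 0], [0, 0, 0, -130, 180, -120, 0], [0, 0, 0, -130, 200, -120, 0], [0, 0, 0, -130, 200, -120, 0], [0, 0, 0, -130, 200, -120, 0]]
  ]
}}

```text
clock: 15.58
tool_pos: [0.505, 0.1668, 0.2028]
ee_rot: [[-0.0, 0.045, 0.999], [-0.0, 0.999, -0.045], [-1.0, -0.0, -0.0]]
wrist_force: [0.4, 0.1, 0.1]
gripper_width: 0.0001
```

```bash
python3 - <<'E'
from h import *
from cell import imaging,telemetry
import cv2
v=np.load('v.npy')
S=imaging.camera('scene');T=imaging.camera('top')
cv2.imwrite('pics/d1.png',cv2.resize(S['image'][190:310,290:400],None,fx=5,fy=5))
cv2.imwrite('pics/d2.png',cv2.resize(T['image'][160:270,200:440],None,fx=3.3,fy=3.3))
st=telemetry.get_state();print(st['clock'],st['tool_pos'],st['wrist_force'])
g=lambda P:((proj(S,P)-[290,190]+.5)*5).round(0)
for l in (.95,1.05,1.15):
  m=model([*v[:3],0,l]);print(l,{k:g(m[k]) for k in('nose','hinge','tip')})
E
```

```text
15.675 [0.50519532 0.16630112 0.20298184] [0.06269982 0.58850329 0.12251681]
0.95 {'nose': array([130., 391.]), 'hinge': array([269., 287.]), 'tip': array([442., 176.])}
1.05 {'nose': array([130., 391.]), 'hinge': array([269., 287.]), 'tip': array([442., 194.])}
1.15 {'nose': array([130., 391.]), 'hinge': array([269., 287.]), 'tip': array([441., 213.])}
```

View pics/d1.png

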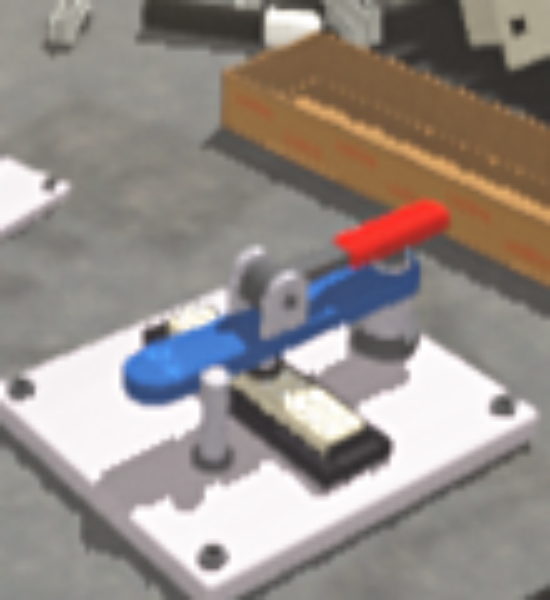

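View pics/d2.png

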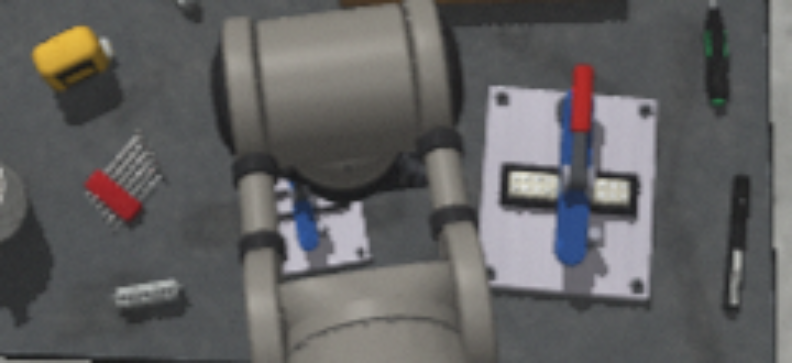

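The lever tip is at (443,216), where the model puts 1.15 rad at (441,213). The strap nose is where it was when pushed against the pin, the foot is on the strip, the strip is in its nest and the arm is clear. Handing in.

```bash
python3 -c "
from cell import robot
print(robot.sign_off())"
```

```text
the job is handed in; nothing more can be done
None
```

I clamped the terminal strip in the larger fixture and handed the job in at about 15.7 s of the 48 s allowed. With the closed fingers I pushed the blue strap round to the stop pin, where the reaction was 15 N. Then I pressed the red lever down to its stop with the fingertips, at 24 N.

**First sweep missed:** it passed just over the strap without touching it. The pictures showed the fingertips ending at the reported TCP height, not 22 mm ahead of it. I went about 25 mm lower and the second sweep worked.

**Last checks:**
- **Lever:** the tip is within about 3 px of where the model puts it fully down.
- **Strap:** about 0 to 0.02 rad from its stop, unmoved since it was pushed against the pin.
- **Strip and foot:** the strip is in its nest and the foot looks seated on it. I had no reading of the foot's force, so the 1.5 N is judged only from the lever being at its stop.
- **Bystanders:** the tape measure, hex keys, plug, marker and screwdriver look undisturbed in the top view. I did not measure their positions.
- **Robot:** clear of everything, with the wrist force near zero.

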